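# Shut and lock the craft supply case

## Robot

A 7-joint arm with a two-finger parallel gripper is mounted at the origin on the work surface. World frame = base frame: x ahead of the robot, y to its left, z up, the work surface at z = 0. Lengths are in m, angles in rad, forces in N, time in s.
With the tool pointing down it reaches from about 0.4 to 0.9 m from the base axis. Payload 5.5 kg.
Tool frame: the origin (TCP) lies at the very end of the fingers, on their centre line; the grasp point (between the pads) lies 19 mm behind it; z points along the fingers, y is the line along which they close (so a half turn about z gives the same grasp; the last joint's range is limited). The gripper opens to 92 mm and grips with 3 to 60 N. Pads are 19 mm wide; open, the fingers measure 130 mm over their backs; the gripper's body (75 mm by 190 mm) begins 47 mm behind the grasp point.
Start: joints at [-1.049, 0.501, -0.427, 1.55, 0.221, 1.138, -0.21], TCP at [0.166, 0.628, 0.227] pointing down, gripper open.
Joint ranges: [-2.88, 2.88], [-0.31, 2.03], [-1.54, 1.56], [0.2, 2.42], [-1.41, 4.55], [0.19, 2.02], [-2.57, 2.57]. Speed limits (rad/s): [2.57, 2.57, 3.14, 3.14, 3.14, 3.14, 3.14].

## Interface

Orientations are given as a unit quaternion [w, x, y, z].
In Python, from cell import readout, vision, workorder gives the robot as it stands.
- The arm moves only by the shell command python3 -m inch 'ROWS' [FORCE]. ROWS is JSON, a list that holds one entry, the list of rows, each a list of 7 numbers: the turn, a rotation vector about the tool's x, y, z normalised to -1 to 1, where 1 is 360 degrees, then the shift along the tool's x, y, z normalised to -1 to 1, where 1 is 0.12 m, then the opening, from 0 (shut) to 1 (fully open). In form: [[[wx, wy, wz, dx, dy, dz, grip], ...]]. A call has 1 to 8 rows; each row is the pose to reach, as a shift and turn from the pose commanded when the call began, along the tool's axes at that moment, turning the shorter way round; what a row does not reach only later rows make up. A row lasts 1/10 s, in which the tool goes at most 50 mm and 8.59 degrees, less where a joint would pass 70% of its speed; a pose out of reach is approached as far as the arm can. A call with a number of a shift or a turn outside -1 to 1 is refused whole. A call with a gripper value outside its range is refused whole. The fingers move at their own pace and stop on an object; FORCE is the grip in N (left out, the last holds). Time passes only in rows, so rows that repeat a pose let the fingers close. It gives the time, the measured TCP pose, the force, the opening and the grip force at its end, in the units of the state.
- readout.get_state(): the state, without advancing time (a new reading comes with each control period).
- vision.snapshot(name): name is "scene" or "top"; returns a dict with "pixels" (480x640x3 uint8, red, green, blue), "K" (3x3 intrinsics, pixels), "k1" (the pictures are not rectified: a ray, as slopes to the right and down, at radius r is drawn at 1 + k1 r^2 times it, then the intrinsics apply), "origin" and "orientation" of the camera in the world. Camera axes: x right, y down, z forward; pixel columns grow to the right and rows downward; lengths in m; the calibration is good to about 2 mm. A picture is of the moment at which its call begins. There is no depth.
- workorder.close_job(): hands the job in; it is judged then, once.
Trained networks look in the newest picture that a camera, given by its name, has taken for a name from the list of things; names that differ only in an ending like _2 or _b are one class to them, and where a whole thing is asked for, a point or a joint stands for the part that bears it (a point fixed in the world has none). Each returns a list of dicts, best first, with "p" (0 to 1); they miss things now and then, are a little off and sometimes report something else, mostly with a low value. They report only what shows in the picture. A call takes as long as a camera call.
- vision.look_for(camera, query): "location" ([column, row] in pixels, amid what is visible of it).
- vision.masks_of(camera, query): "region" (480x640 bool, what is visible of it) and "location" ([column, row] in pixels, amid what is visible of it).
The state is a dict: "clock": time; "joint_positions": joint angles; "dq": joint speeds; "joint_efforts": joint torques, N m; "ee_pos": TCP position; "eef_rot": TCP orientation; "contact_force": force on the tool from outside, world axes, zero at the start; "torque": the same for the moment, N m; "gripper_width": finger opening in m; "grip_force": force on a finger pad.
Only numpy, scipy, OpenCV 4.12 (cv2) and the standard library are available. Lean on these libraries where they do the work, as an engineer would, in place of code of your own. Each camera call takes 0.05 s, during which the arm holds its last target. There are 200 camera calls.

## Task

The panel on top of the craft class's plywood supply case stands ajar. With a fingertip push the panel down flush on the case, then set a fingertip in the slot of the round fastener and turn it clockwise, seen from above, until it stops and the panel is locked (the slot then lies parallel to the panel's front edge). Nothing is to be picked up: do not raise the panel further, and leave the other things on the table where they stand.

Things in the scene. Friction and masses are not known exactly. Their poses are not given: they have to be found in the camera images.
- chest: the supply case: a plywood box standing fast on the table (it does not move), 240 mm (its x) by 260 mm (its y), walls 70 mm high and 8 mm thick. Origin: centre of its underside, on the table. Its -x side is the front (with the fastener), its +x side the back (with the hinge). The panel's top is 80 mm above the table when the panel is flush.
- panel (a joint): the case's plywood top panel, 244 x 264 x 10 mm, hinged along the back top edge (hinge line 120 mm from the case's origin towards its +x, 70 mm above the table). 0 = flush, shut on the case; positive = front edge raised (rad); it starts ajar at 0.15 to 0.35. The stiff hinge stays where it is left; about 5 N straight down near the front edge pushes it shut. It can be pushed anywhere on its top, on the fastener too.
- panel_left (a point): a point on the panel's top face, 50 mm from the front edge and 90 mm to the +y side of the middle: bare wood, a good place to push. x, y, z as the panel's: x towards the hinge, z out of its top face.
- panel_right (a point): the same on the -y side of the middle.
- slot (a point): the fastener: a round grey plastic head, 92 mm across, standing 19 mm proud of the panel's top, mid-way across the panel with its axis 60 mm from the front edge. A straight slot crosses it from side to side, open at both ends: 32 mm wide, 14 mm deep, with flat side walls. This point is the middle of the slot's floor, on the turning axis, 5 mm above the panel's top (85 mm above the table when flush). x runs along the slot, y across it, z is the turning axis, out of the panel.
- fastener (a joint): turn of the fastener (rad), growing clockwise as seen from above: 0 = open, slot pointing from front to hinge; pi/2 = stop, locked, slot parallel to the front edge. It starts between 0 and 0.4 and stays where it is left; it turns with about 4 N against a slot wall 28 mm from the axis. A tongue under the panel passes beneath a catch inside the front wall: it locks only if the panel is flush, and bars the panel from shutting if it is turned beforehand.
- glue_a: white glue bottle with a thin nozzle, 36 mm across, 105 mm tall; bystander, loose. Origin: centre of its underside.
- glue_b: a second glue bottle like glue_a; bystander, loose. Origin: centre of its underside.
- stamp: wooden hand stamp standing upright, 40 mm across, 66 mm tall; bystander, loose. Origin: centre of its underside.
- glue_stick: upright glue stick, white with a black cap, 30 mm across, 85 mm tall; bystander, loose. Origin: centre of its underside.
- tub: open clear plastic tub, 160 x 110 x 50 mm; bystander, loose. Origin: centre of its underside.
- phone: black telephone lying flat, 150 x 75 x 9 mm; bystander, loose. Origin: centre of its underside.
- jar: lidded glass jar, 60 mm across, 75 mm tall; bystander, loose. Origin: centre of its underside.
- packet: flat brown card packet, 100 x 170 x 14 mm; bystander, loose. Origin: centre of its underside.

How it is judged:
On the way, in this order (a step that is already met when the one before it is completed fails the run):
1. the panel is pushed down flush, the fastener not yet turned (value of joint panel below 0.02 rad and value of joint fastener below 0.7 rad), for 0.1 s.
2. the fastener is turned to its stop with the panel flush (value of joint panel below 0.02 rad and value of joint fastener above 1.45 rad), for 0.1 s.
At the end, for the whole second after the job is handed in: The panel is flush (within 0.02 rad), the fastener is turned to its stop (more than 1.45 of 1.57 rad), both at rest (all of step 2 and velocity of joint fastener between -0.05 and 0.05 rad/s and velocity of joint panel below 0.05 rad/s); the robot touches nothing.
It fails at once if the panel is raised well beyond where it stood (over 0.42 rad) (value of joint panel above 0.42 rad).
It fails at once if a bystander is lifted, carried or shoved more than 25 mm (distance of any of glue_a, glue_b, stamp, glue_stick, tub, phone, jar, packet from where it was at the start of the episode above 0.025 m).
It fails at once if a bystander is knocked over (angle between any of glue_a, glue_b, stamp, glue_stick, tub, phone, jar, packet's own z axis and vertical above 0.5 rad).
It also fails if it takes over 45 s, if anything falls off the work surface, if the arm or the gripper's body presses on something with over 40 N, if the wrist force passes 120 N, or if a joint passes its speed limit or range.

## Working session

There is one attempt and no reset: what is moved stays moved. The work goes in short steps, Python scripts to look and compute and a shell command to move; the robot and the scene stay as the last step left them, time stands still between calls to the robot, and variables do not carry over. Pictures are saved under pics/ and viewed, at most 10 in all, crops included, and the job is handed in when it is done.

```bash
mkdir -p pics; cat > h.py <<'E'
import numpy as np, cv2
from scipy.spatial.transform import Rotation as R
from cell import readout, vision, workorder
def rot(q): return R.from_quat([q[1],q[2],q[3],q[0]])
def ray(s,px):
    K=np.array(s["K"]); d=np.array([(px[0]-K[0,2])/K[0,0],(px[1]-K[1,2])/K[1,1]]); u=d.copy()
    for _ in range(20): u=d/(1+s["k1"]*(u@u))
    return np.array(s["origin"]), rot(s["orientation"]).apply([u[0],u[1],1])
def hit(s,px,z):
    o,d=ray(s,px); return o+d*(z-o[2])/d[2]
def proj(s,p):
    c=rot(s["orientation"]).inv().apply(np.array(p)-s["origin"]); u=c[:2]/c[2]; u=u*(1+s["k1"]*(u@u)); K=np.array(s["K"])
    return np.array([K[0,0]*u[0]+K[0,2],K[1,1]*u[1]+K[1,2]])
E
python3 - <<'E'
from h import *
for c in ("scene","top"):
    s=vision.snapshot(c); cv2.imwrite(f"pics/{c}0.png",s["pixels"][:,:,::-1]); print(c,s["origin"],s["orientation"],s["k1"],s["K"])
    for q in ("slot","panel_left","panel_right","panel","chest","glue_a","stamp","glue_stick","tub","phone","jar","packet"):
        print(q,[(np.round(r["location"]),round(r["p"],2),hit(s,r["location"],.1).round(3)) for r in vision.look_for(c,q)[:2]])
print(readout.get_state())
E
```

```text
scene [1.1233035  0.14252609 0.87848395] [-0.19798673  0.62879983  0.71790397 -0.22366476] -0.0633555064140177 [[446.94966517   0.         324.8433119 ]
 [  0.         446.94966517 236.54393368]
 [  0.           0.           1.        ]]
slot [(array([326., 197.]), 0.58, array([0.48 , 0.062, 0.1  ]))]
panel_left [(array([328., 227.]), 0.71, array([0.561, 0.078, 0.1  ])), (array([454., 231.]), 0.42, array([0.537, 0.348, 0.1  ]))]
panel_right [(array([327., 229.]), 0.74, array([0.567, 0.077, 0.1  ]))]
panel [(array([330., 231.]), 0.62, array([0.573, 0.083, 0.1  ]))]
chest [(array([330., 236.]), 0.89, array([0.585, 0.084, 0.1  ]))]
glue_a [(array([400., 212.]), 0.68, array([0.499, 0.23 , 0.1  ])), (array([252., 284.]), 0.64, array([ 0.721, -0.052,  0.1  ]))]
stamp []
glue_stick [(array([326., 197.]), 0.65, array([0.48 , 0.063, 0.1  ])), (array([363., 165.]), 0.54, array([0.368, 0.137, 0.1  ]))]
tub [(array([452., 231.]), 0.98, array([0.536, 0.343, 0.1  ]))]
phone [(array([198., 260.]), 0.83, array([ 0.681, -0.175,  0.1  ]))]
jar [(array([385., 301.]), 0.69, array([0.723, 0.209, 0.1  ]))
[... 1287 characters left out ...]
,  0.5009019 , -0.42700268,  1.55039934,  0.22082874,
        1.13833406, -0.21029142]), 'dq': array([ 3.53217819e-04,  1.60445526e-03, -1.12092389e-03, -1.49047268e-03,
        4.63335112e-05, -1.57720319e-04, -1.73250902e-03]), 'joint_efforts': array([-2.61194209e-04, -5.66451716e+01, -5.81087530e+00, -2.79507351e+01,
       -6.66286354e-02,  2.04882317e-02,  2.05784931e-05]), 'ee_pos': array([0.16632559, 0.62834915, 0.22672799]), 'eef_rot': array([-3.27016446e-06,  1.29018311e-01,  9.91642211e-01, -5.88623802e-06]), 'contact_force': array([0.61852217, 0.5155837 , 0.25652588]), 'torque': array([ 0.06860927,  0.03989938, -0.01435087]), 'grip_force': 0.0, 'gripper_width': 0.0917028930751132}
```

View pics/scene0.png

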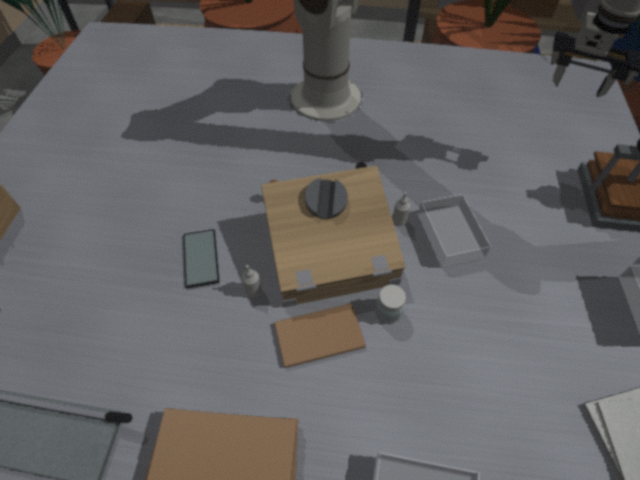

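View pics/top0.png

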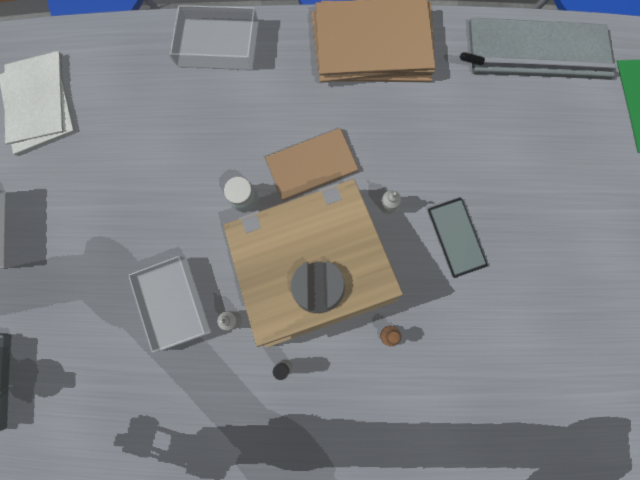

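The overview shows the ajar panel, with corners in the top view near (263,345), (400,293), (358,183) and (224,232). The round fastener is at (317,286), with its slot nearly vertical in that picture. The stamp is at (391,336), the glue bottles at (227,321) and (391,200), and the glue stick at (281,371). I'll fit the case pose next.

```bash
python3 - <<'E'
from h import *
from scipy.optimize import least_squares
S={c:vision.snapshot(c) for c in("scene","top")}
# panel-local: hinge at origin; x<0 to front, z up; top face z=.010
F=-.242;B=.002;T=.010
loc=np.array([[F,.132,T],[F,-.132,T],[B,-.132,T],[B,.132,T],[F+.06,0,T+.019]])
obs={"top":[(263,345),(400,293),(358,183),(224,232),(318,286)],"scene":[(378,168),(262,182),(283,293),(402,268),(326,198)]}
def W(p,L):
    return R.from_euler("z",p[2]).apply(R.from_euler("y",p[3]).apply(L)+[.12,0,.07])+[p[0],p[1],0]
def res(p): return np.concatenate([(np.array([proj(S[c],q) for q in W(p,loc)])-obs[c]).ravel() for c in S])
f=least_squares(res,[.55,.08,.35,.25],loss="soft_l1")
print(f.x.round(4),res(f.x).reshape(-1,2).round(1))
p=f.x.copy(); sl=np.array([[F+.06,0,T+.005]]); print("slot now",W(p,sl)); p[3]=0; print("slot flush",W(p,sl), "left/right",W(p,np.array([[F+.05,.09,T],[F+.05,-.09,T]])))
x0=S["top"]["pixels"][245:330,275:360]; cv2.imwrite("pics/crop.png",cv2.resize(x0,None,fx=6,fy=6,interpolation=2)[:,:,::-1])
E
```

```text
[0.5579 0.0828 0.3397 0.242 ] [[-1.  -0.8]
 [-0.9  3.2]
 [-3.5 -1.1]
 [ 3.2  0.5]
 [-0.1 -2. ]
 [-6.6  0.9]
 [ 3.3  2.7]
 [-2.6 -5.3]
 [-0.5 -9.5]
 [ 0.  -0.2]]
slot now [[0.50787008 0.06506998 0.12817878]]
slot flush [[0.49948042 0.0621049  0.085     ]] left/right [[ 0.46006191  0.14362901  0.08      ]
 [ 0.52004197 -0.02608367  0.08      ]]
```

View pics/crop.png

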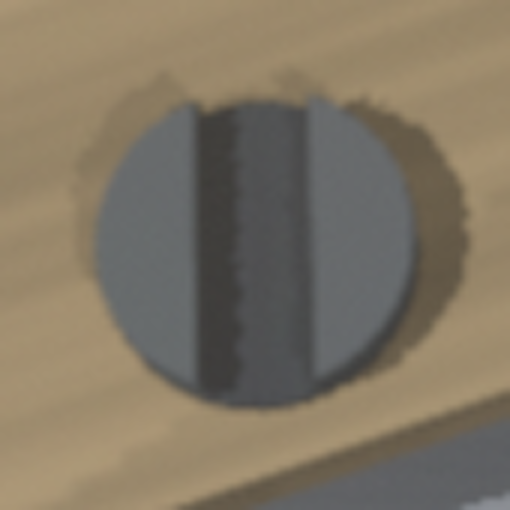

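```bash
P='[0,0,0,-1,-0.95,0,0.44]'; python3 -m inch '[[[0,0,0,-0.5,-0.48,0,0.44],[0,0,0,-1,-0.95,0,0.44],[0,0,0,-1,-0.95,0,0.44],[0,0,0,-1,-0.95,0,0.44],[0,0,0,-1,-0.95,0,0.44]]]'
python3 -m inch '[[[0,0,0,-0.5,-0.48,0,0.44],[0,0,0,-1,-0.95,0,0.44],[0,0,0,-1,-0.95,0,0.44],[0,0,0,-1,-0.95,0,0.44],[0,0,0,-1,-0.95,0,0.44]]]'
python3 -m inch '[[[0,0,0,-0.5,-0.48,0,0.44],[0,0,0,-1,-0.95,0,0.44],[0,0,0,-1,-0.95,0,0.44],[0,0,0,-1,-0.95,0,0.44],[0,0,0,-1,-0.95,0,0.44]]]'
cat >> h.py <<'E'
def plan(p,yaw):
    "shift (units) and turn wz to bring TCP to p, tool y at yaw deg"
    s=readout.get_state(); r=rot(s["eef_rot"]); y=r.apply([0,1,0]); 
    d=r.inv().apply(np.array(p)-s["ee_pos"])/.12; dy=(np.degrees(np.arctan2(y[1],y[0]))-yaw)/360
    print("pos",s["ee_pos"].round(4),"tool z",r.apply([0,0,1]).round(3),"q",s["joint_positions"].round(2),"F",s["contact_force"].round(1),"t",s["clock"],"w",s["gripper_width"]); print("shift",d.round(3),"wz",round(dy,4))
E
python3 - <<'E'
from h import *
s=vision.snapshot("top")
for a,b in(((197,105),(200,380)),((310,100),(315,375))):
    A,B=[hit(s,(275+(u-2.5)/6,245+(v-2.5)/6),.14) for u,v in(a,b)]; d=A-B; print(np.degrees(np.arctan2(d[1],d[0])))
plan([.508,.065,.20],0)
E
```

```text
clock: 1.9
ee_pos: [0.2558, 0.4851, 0.227]
eef_rot: [0.001, 0.132, 0.991, -0.0]
contact_force: [0.9, -0.2, -0.3]
gripper_width: 0.0564
grip_force: 0.0
clock: 2.4
ee_pos: [0.3413, 0.3458, 0.227]
eef_rot: [0.0, 0.131, 0.991, 0.0]
contact_force: [0.6, -0.1, 0.2]
gripper_width: 0.0398
grip_force: 0.0
clock: 2.9
ee_pos: [0.428, 0.2059, 0.2269]
eef_rot: [0.0, 0.13, 0.992, 0.0]
contact_force: [-0.7, 0.5, 0.7]
gripper_width: 0.0405
grip_force: 0.0
1.5192151973479433
1.6399171081260393
pos [0.4268 0.2078 0.2268] tool z [ 0.     0.001 -1.   ] q [-0.31  0.16 -0.22  1.98  0.04  1.    0.76] F [-0.5  1.   0.5] t 2.95 w 0.04040122899567109
shift [-0.958 -0.978  0.222] wz 0.209
```

```bash
python3 -m inch '[[[0,0,0.024,-0.3,-0.3,0.05,0.44],[0,0,0.047,-0.6,-0.6,0.1,0.44],[0,0,0.07,-0.96,-0.98,0.2,0.44],[0,0,0.094,-0.96,-0.98,0.2,0.44],[0,0,0.117,-0.96,-0.98,0.2,0.44],[0,0,0.14,-0.96,-0.98,0.2,0.44],[0,0,0.164,-0.96,-0.98,0.2,0.44],[0,0,0.187,-0.96,-0.98,0.2,0.44]]]'
python3 - <<'E'
from h import *
plan([.508,.065,.17],1.6)
E
```

```text
clock: 3.75
ee_pos: [0.508, 0.0671, 0.2026]
eef_rot: [-0.001, 0.657, 0.754, 0.001]
contact_force: [-0.7, 0.5, 0.3]
gripper_width: 0.0404
grip_force: 0.0
pos [0.508  0.0671 0.2026] tool z [-0.     0.002 -1.   ] q [-0.23  0.25  0.05  1.93 -0.02  0.96 -0.03] F [-0.7  0.5  0.3] t 3.75 w 0.040406193637670645
shift [-0.018 -0.002  0.271] wz 0.0173
```

```bash
python3 -m inch '[[[0,0,0.0173,-0.02,0,0.2,0.44],[0,0,0.0173,-0.02,0,0.4,0.44],[0,0,0.0173,-0.02,0,0.4,0.44],[0,0,0.0173,-0.02,0,0.4,0.44]]]'
python3 - <<'E'
from h import *
plan([.507,.065,.14],1.6)
s=vision.snapshot("scene"); a=cv2.resize(s["pixels"][110:250,240:440],None,fx=4,fy=4,interpolation=2); cv2.imwrite("pics/s1.png",a[:,:,::-1])
E
```

```text
clock: 4.15
ee_pos: [0.5081, 0.063, 0.1547]
eef_rot: [-0.001, 0.695, 0.719, -0.0]
contact_force: [-0.3, 1.4, 0.8]
gripper_width: 0.0402
grip_force: 0.0
pos [0.5081 0.063  0.1547] tool z [-0.001  0.001 -1.   ] q [-0.23  0.31  0.07  1.97 -0.03  0.86 -0.12] F [-0.3  1.4  0.8] t 4.15 w 0.04017112502914132
shift [ 0.017 -0.008  0.122] wz 0.0008
```

View pics/s1.png

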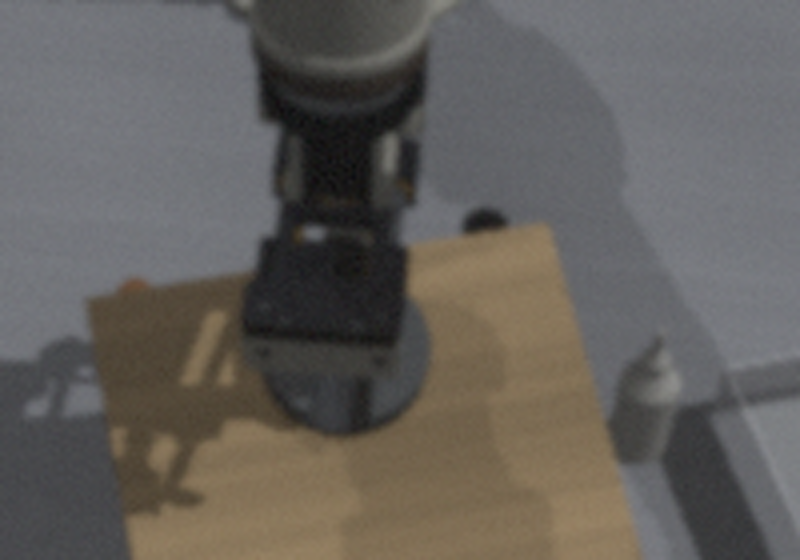

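The gripper hovers over the fastener. The slot's end shows at (360,400) in the crop, in line with the fingers. I'll lower and watch the force.

```bash
python3 -m inch '[[[0,0,0,0.015,-0.01,0.07,0.44],[0,0,0,0.015,-0.01,0.14,0.44],[0,0,0,0.015,-0.01,0.2,0.44],[0,0,0,0.015,-0.01,0.2,0.44]]]'
python3 -c "
from h import *
plan([.4995,.062,.085],1.6)"
```

```text
clock: 4.6
ee_pos: [0.5067, 0.0618, 0.1298]
eef_rot: [-0.0, 0.697, 0.717, -0.0]
contact_force: [1.2, -0.1, -0.3]
gripper_width: 0.0403
grip_force: 0.0
pos [0.5067 0.0618 0.1298] tool z [-0.001 -0.    -1.   ] q [-0.23  0.35  0.07  2.   -0.03  0.8  -0.12] F [ 1.2 -0.1 -0.3] t 4.6 w 0.04031978463924928
shift [ 0.003 -0.059  0.373] wz 0.0001
```

No contact at 130 mm, which is below the rim, so the fingers are in the slot. I'll push down, following the arc.

```bash
python3 -m inch '[[[0,0,0,0,-0.01,0.07,0.44],[0,0,0,0,-0.02,0.14,0.44],[0,0,0,0,-0.03,0.2,0.44],[0,0,0,0,-0.04,0.26,0.44],[0,0,0,0,-0.05,0.31,0.44],[0,0,0,0,-0.06,0.35,0.44],[0,0,0,0,-0.06,0.37,0.44]]]'
python3 -c "
from h import *
plan([.4995,.062,.085],1.6)"
```

```text
clock: 5.3
ee_pos: [0.4997, 0.0618, 0.0858]
eef_rot: [-0.0, 0.697, 0.717, -0.0]
contact_force: [1.3, -1.4, 2.9]
gripper_width: 0.0404
grip_force: 1.2
pos [0.4997 0.0618 0.0858] tool z [-0.001  0.    -1.   ] q [-0.23  0.41  0.06  2.04 -0.04  0.7  -0.11] F [ 1.3 -1.4  2.9] t 5.3 w 0.04041415785855675
shift [ 0.001 -0.001  0.007] wz 0.0001
```

```bash
python3 -m inch '[[[0,0,0,0,0,0.02,0.44],[0,0,0,0,0,0.04,0.44],[0,0,0,0,0,0.04,0.44],[0,0,0,0,0,0.04,0.44]]]'
python3 - <<'E'
from h import *
plan([.4995,.062,.087],1.6)
s=vision.snapshot("scene"); a=cv2.resize(s["pixels"][130:330,230:440],None,fx=3,fy=3,interpolation=2)
for L in [(-.122,.132),(-.122,-.132)]:
    q=R.from_euler("z",.345).apply([L[0],L[1],.08])+[.5579,.0828,0]; u=(proj(s,q)-[230,130])*3; cv2.circle(a,tuple(int(v) for v in u),5,(255,0,0),1)
cv2.imwrite("pics/s2.png",a[:,:,::-1])
E
```

```text
clock: 5.7
ee_pos: [0.4998, 0.0619, 0.0847]
eef_rot: [-0.0, 0.697, 0.717, 0.0]
contact_force: [-11.3, -3.1, 35.6]
gripper_width: 0.0406
grip_force: 17.9
pos [0.4998 0.0619 0.0847] tool z [-0.     0.001 -1.   ] q [-0.23  0.41  0.06  2.04 -0.04  0.69 -0.11] F [-11.3  -3.1  35.6] t 5.7 w 0.04056302715885401
shift [ 0.001 -0.003 -0.019] wz 0.0001
```

View pics/s2.png

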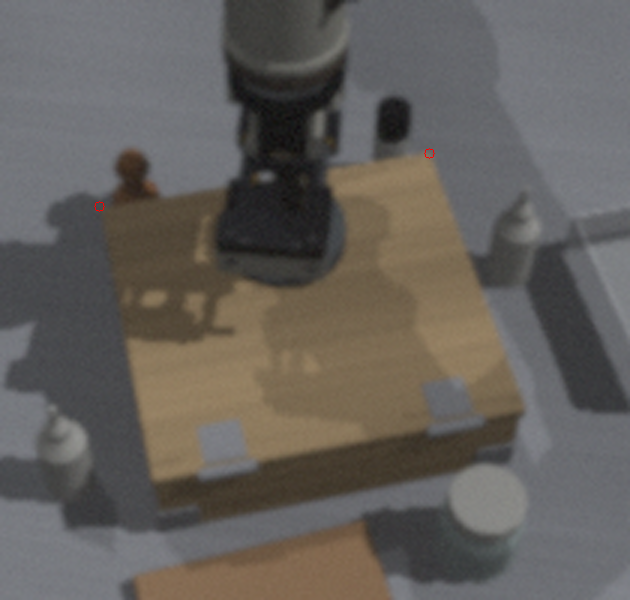

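The front edge is now down near the predicted flush corners, (99,207) and (429,154) in the crop, and the push stopped hard at 35 N with z = 84.7 mm, so the panel is flush. I'll ease off and turn clockwise.

```bash
python3 -m inch '[[[0,0,0,0,0,-0.05,0.44],[0,0,0.02,0,0,-0.05,0.44],[0,0,0.04,0,0,-0.05,0.44],[0,0,0.06,0,0,-0.05,0.44],[0,0,0.08,0,0,-0.05,0.44],[0,0,0.1,0,0,-0.05,0.44],[0,0,0.12,0,0,-0.05,0.44],[0,0,0.14,0,0,-0.05,0.44]]]'
python3 -c "
from h import *
plan([.4995,.062,.087],-70); print(readout.get_state()['torque'])"
```

```text
clock: 6.55
ee_pos: [0.4996, 0.0612, 0.0875]
eef_rot: [0.0, 0.937, 0.35, -0.0]
contact_force: [-1.8, -2.0, 4.2]
gripper_width: 0.0407
grip_force: 2.4
pos [0.4996 0.0612 0.0875] tool z [-0.001 -0.    -1.   ] q [-0.4   0.42  0.27  2.04 -0.17  0.7  -0.88] F [-1.8 -2.   4.2] t 6.55 w 0.04071738835029883
shift [ 0.004 -0.006  0.004] wz 0.0581
[-0.61847239  0.35381706  0.11097263]
```

```bash
python3 -m inch '[[[0,0,0.02,0,0,0.02,0.44],[0,0,0.04,0,0,0.02,0.44],[0,0,0.06,0,0,0.02,0.44],[0,0,0.07,0,0,0.02,0.44],[0,0,0.08,0,0,0.02,0.44],[0,0,0.088,0,0,0.02,0.44],[0,0,0.088,0,0,0.02,0.44]]]'
python3 -c "
from h import *
plan([.4995,.062,.087],-70); print(readout.get_state()['torque'])"
```

```text
clock: 7.25
ee_pos: [0.4988, 0.0609, 0.0852]
eef_rot: [0.0, 0.997, 0.083, -0.001]
contact_force: [-3.4, -3.3, 9.2]
gripper_width: 0.0403
grip_force: 12.5
pos [0.4988 0.0609 0.0852] tool z [-0.002 -0.001 -1.   ] q [-0.51  0.43  0.4   2.05 -0.25  0.71 -1.35] F [-3.4 -3.3  9.2] t 7.25 w 0.04028977628426391
shift [ 0.007 -0.008 -0.015] wz -0.029
[-0.85227645  0.94192109  0.59414023]
```

```bash
python3 -m inch '[[[0,0,0.01,0,0,0,0.44],[0,0,0.018,0,0,0,0.44],[0,0,0.018,0,0,0,0.44]]]'
python3 -c "
from h import *
plan([.4995,.062,.087],-70); print(readout.get_state()['torque'])"
```

```text
clock: 7.55
ee_pos: [0.4985, 0.0612, 0.0853]
eef_rot: [0.002, 0.999, 0.034, -0.001]
contact_force: [-5.4, -5.8, 10.9]
gripper_width: 0.0408
grip_force: 67.2
pos [0.4985 0.0612 0.0853] tool z [-0.003 -0.004 -1.   ] q [-0.53  0.44  0.43  2.05 -0.27  0.71 -1.44] F [-5.4 -5.8 10.9] t 7.55 w 0.04081415273147314
shift [ 0.008 -0.006 -0.014] wz -0.0446
[-1.28067686  1.21326023  4.86227506]
```

The moment jumped to 4.9 N m, so the fastener is at its stop. I'll centre the fingers back in the slot and lift out.

```bash
python3 -m inch '[[[0,0,-0.02,0,0,0,0.44],[0,0,-0.042,0,0,-0.02,0.44],[0,0,-0.042,0,0,-0.15,0.44],[0,0,-0.042,0,0,-0.5,0.44],[0,0,-0.042,0,0,-0.9,0.44],[0,0,-0.042,0,0,-1,0.44]]]'
python3 -m inch '[[[0,0,0,-0.5,0,-0.3,0.44],[0,0,0,-0.9,0,-0.3,0.44],[0,0,0,-1,0,-0.3,0.44],[0,0,0,-1,0,-0.3,0.44],[0,0,0,-1,0,-0.3,0.44]]]'
python3 - <<'E'
from h import *
plan([.5,.06,.2],-70)
s=vision.snapshot("scene"); cv2.imwrite("pics/s3.png",cv2.resize(s["pixels"][130:330,230:440],None,fx=3,fy=3,interpolation=2)[:,:,::-1])
s=vision.snapshot("top"); cv2.imwrite("pics/t3.png",cv2.resize(s["pixels"][170:390,200:430],None,fx=2.6,fy=2.6,interpolation=2)[:,:,::-1])
E
```

```text
clock: 8.15
ee_pos: [0.5026, 0.0623, 0.2096]
eef_rot: [-0.001, 0.987, 0.158, 0.004]
contact_force: [0.0, -0.7, -0.6]
gripper_width: 0.0404
grip_force: 0.0
clock: 8.65
ee_pos: [0.3858, 0.0247, 0.2411]
eef_rot: [-0.001, 0.987, 0.158, 0.0]
contact_force: [0.9, 0.7, 0.9]
gripper_width: 0.0404
grip_force: 0.0
pos [0.3858 0.0247 0.2411] tool z [ 0.001  0.001 -1.   ] q [-0.58 -0.05  0.44  2.17  0.02  1.02 -1.41] F [0.9 0.7 0.9] t 8.65 w 0.04044618636561061
shift [0.996 0.019 0.344] wz -0.005
```

View pics/s3.png

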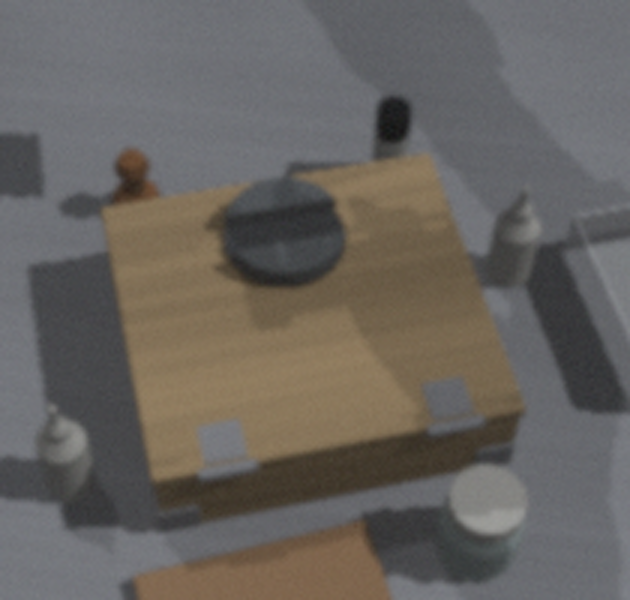

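View pics/t3.png

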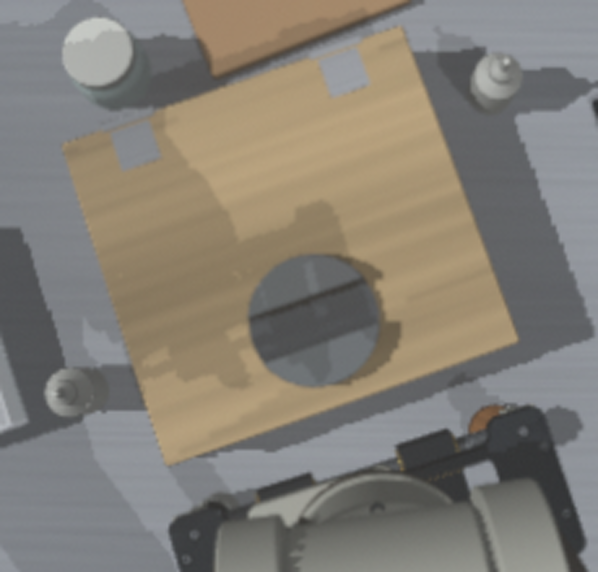

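The panel lies flush. The slot's wall, from (250,318) to (363,280), is parallel to the front edge, from (168,464) to (517,340), to within about 1°. The bystanders stand where they were and the arm is clear, so I'll hand in.

```bash
python3 -c "
from cell import workorder
print(workorder.close_job())"
```

```text
the job is handed in; nothing more can be done
None
```

The panel is pushed down flush and the fastener is turned clockwise to its stop; in the last pictures the slot is parallel to the front edge to about 1° and the bystanders look undisturbed. The job is handed in, but no verdict came back.

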